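Seat the slide insert in the microscope stage

ROBOT

A 7-joint arm with a two-finger parallel gripper is mounted at the origin on the work surface. World frame = base frame: x ahead of the robot, y to its left, z up, the work surface at z = 0. Lengths are in m, angles in rad, forces in N, time in s.
With the tool pointing down it reaches from about 0.425 to 0.95 m from the base axis. Payload 4.7 kg.
Tool frame: the origin (TCP) lies at the very end of the fingers, on their centre line; the grasp point (between the pads) lies manip.hold_point_z behind it (manip.hold_point_z is the distance from the TCP to the grasp point, in m); z points along the fingers, y is the direction in which the jaws open and shut (so a half turn about z gives the same grasp; the last joint's range is limited). The gripper opens to 87 mm and grips with 3 to 60 N. Pads are 19 mm wide; open, the fingers measure 117 mm over their backs; the gripper's body (75 mm by 190 mm) begins 51 mm behind the grasp point.
Start: joints at [1.15, 0.469, -0.049, 1.532, 0.024, 1.141, -0.082], TCP at [0.258, -0.624, 0.223] pointing down, gripper open.
Joint ranges: [-2.59, 2.59], [-0.33, 1.99], [-1.39, 1.29], [0.1, 2.45], [-1.04, 4.18], [0.21, 1.99], [-2.66, 2.66]. Speed limits (rad/s): [2.57, 2.57, 3.14, 3.14, 3.14, 3.14, 3.14].

INTERFACE

Orientations are given as a rotation vector (axis times angle).
In Python, from workcell import read_state, viewer, manip gives the robot as it stands.
- The arm moves only by the shell command python3 -m jog 'ROWS' [OPENING] [FORCE]. ROWS is JSON, a list of rows, each a list of 6 numbers: the shift along the world's x, y, z in m, then the turn, a rotation vector about the world's x, y, z in rad. A call has exactly 8 rows; each row shifts and turns the commanded pose from where the row before left it; what a row does not reach is not made up. A row lasts 1/12 s, in which the tool goes at most 41.7 mm and 7.16 degrees, less where a joint would pass 70% of its speed; a pose out of reach is approached as far as the arm can. A call is refused whole if a number of a shift passes 0.0417 or a number of a turn 0.125, either way. A call with a gripper value outside its range is refused whole. OPENING is the gripper's target within -1 to 1 (shut at 1, half-way at 0, fully open at -1), set as the call begins (- or left out, the last holds). The fingers move at their own pace and stop on an object; FORCE is the grip in N (left out, the last holds). Time passes only in rows, so rows that do not move let the fingers close, or fill a call up. It gives the time, the measured TCP pose, the force and the opening at its end, in the units of the state.
- read_state(): the state, without advancing time (a new reading comes with each control period).
- viewer.capture(name): name is "scene" or "top" or "wrist"; returns a dict with "frame" (480x640x3 uint8, red, green, blue), "z_map" (480x640 float32, m along the optical axis (not along the pixel's ray), 0 where there is no reading), "vertical_fov" (degrees; the focal length in pixels is half the picture's height over the tangent of half this angle, whatever the lens; pixels are square), "cx", "cy" (the principal point, pixels), "D" ([k1, k2, p1, p2, k3] as OpenCV has them; the pictures are not rectified), "cam_to_world" (4x4, takes a point from camera to world coordinates). Camera axes: x right, y up, looking along -z (the intrinsics and any distortion apply to the point x, -y, -z); pixel columns grow to the right and rows downward; lengths in m; the calibration is good to about 2 mm. A picture is of the moment at which its call begins.
- manip.job_done(): hands the job in, once; it reports no verdict.
The state is a dict: "time": time; "joint_positions": joint angles; "joint_velocities": joint speeds; "tau": joint torques, N m; "tool_pos": TCP position; "ee_rot": TCP orientation; "contact_force": force on the tool from outside, world axes, zero at the start; "torque": the same for the moment, N m; "finger_gap": opening from 0.0 (shut) to 1.0 (fully open).
Only numpy, scipy, OpenCV 4.12 (cv2) and the standard library are available. Lean on these libraries where they do the work, as an engineer would, in place of code of your own. Each camera call takes 0.05 s, during which the arm holds its last target.

TASK

Put the aluminium slide insert into the recess of the microscope stage: with the insert tilted, hook its thin edge under the steel retaining lip, press it back against the spring pusher under the lip until the insert can be swung down past the far stop, and leave it lying flat and fully home, released. Work by feel and do not force it against the stage, and leave the oil bottle, slide box and objective where they stand.

Things in the scene. Friction and masses are not known exactly. Their poses are not given: they have to be found in the camera images.
- stage: Microscope stage fixed on the bench: grey base 190 (x) x 200 (y) mm, black carriage on top. Origin: centre of its underside; -x is the lip side, +x the far-stop side. Two knobs stick out 36 mm at +y, lower than 40 mm. The carriage was run by hand along x and is locked anywhere within 15 mm of nominal, unmeasured: recess, lip, pusher and far stop all shift together by that much along x, to be felt.
- recess (a point): Nominal point of the recess floor (carriage up to 15 mm off along the stage's x; heights and y exact), 46 mm above the bench: where the middle of the insert's underside lies when home. From here: floor ledges at x -72 to -34 and 34 to 70 mm and along both sides, open in the middle; side walls 6 mm high with inner faces at y +-83 mm.
- lip (a point): Nominal middle of the free lower edge of the steel retaining lip, a bar 190 mm long (y), 4.5 mm thick, reaching 27 mm from here towards -x over the floor. Its underside, at this point's height, is 8.5 mm above the recess floor. True lip up to 15 mm off along x.
- pusher_face (a point): Nominal middle of the face of the brass spring pusher under the lip, at rest, 6 mm behind the lip's edge; bar 120 mm wide, up to 7 mm above the floor. It yields 6 mm towards -x to a rigid limit, pushing back 2.4 N at first and 7 N at the limit. With the insert home it is pressed in 4 mm. Up to 15 mm off along x.
- far_stop (a point): Nominal middle of the top edge of the far stop's inner face: a rigid wall, 6 mm high above the floor, 106 mm in +x from the pusher's rest face. The home insert lies against it, its top level with the wall's. With the pusher at its limit the 110 mm insert has 2 mm to spare here. Up to 15 mm off along x.
- insert_grip (a point): Grasp point, centre of the grip rib of the insert: aluminium frame with glass slides, 110 (x) x 160 (y) x 6 mm, 0.28 kg. The rib, on the middle, is 10 mm thick (x), 50 wide (y), 6 to 40 mm above the underside; this point is at 29 mm. Axes: the insert's own, z up when flat. Hook edge at -x: a tongue 4 mm thick, x -55 to -35, flush below. Far rail x 37 to 55, 6 mm thick.
- insert_hook (a point): Middle of the insert's hook edge, lower edge of the tongue: 55 mm towards -x from the insert's centre, on its underside. Same axes as the insert.
- oil_bottle: Small amber bottle, 32 mm diameter, 75 mm tall, upright; origin at the centre of its underside. Bystander.
- slide_box: Grey slide box 82 x 100 x 28 mm; origin at the centre of its underside. Bystander.
- objective: Steel microscope objective standing on its wide end, 34 mm diameter, 52 mm tall; origin at the centre of its underside. Bystander.
Mind the look-alikes: they are no part of the job. Of the things shaped like the part that bears insert_grip, the aluminium one is meant.

How it is judged:
By the outcome, as a careful person would: the job done as asked, in the order asked, and still so for the second after the job is handed in, with the robot touching nothing.
It also fails if it takes over 67 s, if anything falls off the work surface, if the arm or the gripper's body presses on something with over 40 N, if the wrist force passes 120 N, or if a joint passes its speed limit or range.

## Working session

There is one attempt and no reset: what is moved stays moved. The work goes in short steps, Python scripts to look and compute and a shell command to move; the robot and the scene stay as the last step left them, time stands still between calls to the robot, and variables do not carry over. Pictures are saved under pics/ and viewed, and the job is handed in when it is done.

```bash
ls; mkdir -p pics; cat > h.py <<'E'
import numpy as np, cv2, json
from workcell import read_state, viewer, manip
def K(c):
    h=c["frame"].shape[0]; f=h/2/np.tan(np.radians(c["vertical_fov"])/2)
    return np.array([[f,0,c["cx"]],[0,f,c["cy"]],[0,0,1.]])
def pts(c,uv,plane=None):
    """pixels -> world, by depth or onto plane z"""
    uv=np.array(uv,float).reshape(-1,2); n=cv2.undistortPoints(uv.reshape(-1,1,2),K(c),np.array(c["D"],float)).reshape(-1,2)
    T=np.array(c["cam_to_world"]); d=np.c_[n[:,0],-n[:,1],-np.ones(len(n))]
    dw=d@T[:3,:3].T; o=T[:3,3]
    if plane is None:
        s=np.array([c["z_map"][int(round(v)),int(round(u))] for u,v in uv])
    else: s=(plane-o[2])/dw[:,2]
    return o+dw*s[:,None]
def snap(name,fn):
    c=viewer.capture(name); cv2.imwrite("pics/"+fn,c["frame"][:,:,::-1]); np.savez("pics/"+fn[:-4]+".npz",**{k:v for k,v in c.items()}); return c
def load(fn):
    d=np.load("pics/"+fn+".npz"); return {k:(d[k] if d[k].ndim else d[k].item()) for k in d.files}
E
python3 - <<'E'
from h import *
print(read_state(), manip.hold_point_z)
for n in("scene","top","wrist"):
    c=snap(n,n+"0.png"); print(n,c["vertical_fov"],c["D"],np.round(c["cam_to_world"],3).tolist())
E
```

```text
pics
{'time': 0.0, 'joint_positions': array([ 1.15013278,  0.46946381, -0.04857993,  1.53368281,  0.02408729,
        1.14095775, -0.08228367]), 'joint_velocities': array([-3.37092651e-03, -1.07921198e-03,  6.08352902e-04,  3.12192647e-04,
       -2.28491416e-05,  6.38119695e-04,  3.16052063e-03]), 'tau': array([-4.97673864e-04, -5.07973695e+01, -8.08477239e-02, -2.36156023e+01,
       -6.13680412e-02,  3.79720400e-02,  1.88134450e-04]), 'tool_pos': array([ 0.25751014, -0.62331799,  0.22148899]), 'ee_rot': array([-3.07966475e+00, -6.11132417e-01,  6.86666546e-04]), 'contact_force': array([ 0.62106496, -0.21512978,  0.19174468]), 'torque': array([-0.00181137, -0.00033977,  0.01296639]), 'finger_gap': 0.9956914990062554} 0.0187
scene 47.40862203451861 [-0.1160851  0.         0.         0.         0.       ] [[0.046, -0.51, 0.859, 1.453], [0.999, 0.011, -0.046, -0.121], [0.014, 0.86, 0.51, 0.619], [0.0, 0.0, 0.0, 1.0]]
top 42.63178322299086 [-0.14310021  0.          0.          0.          0.        ] [[-0.024, 0.991, -0.13, 0.4], [-1.0, -0.024, 0.003, -0.088], [-0.001, 0.13, 0.992, 1.486], [0.0, 0.0, 0.0, 1.0]]
wrist 63.65610495191198 [-0.05285374  0.          0.          0.          0.        ] [[0.382, 0.887, 0.258, 0.33], [-0.924, 0.367, 0.105, -0.594], [-0.002, -0.278, 0.96, 0.385], [0.0, 0.0, 0.0, 1.0]]
```

View pics/top0.png

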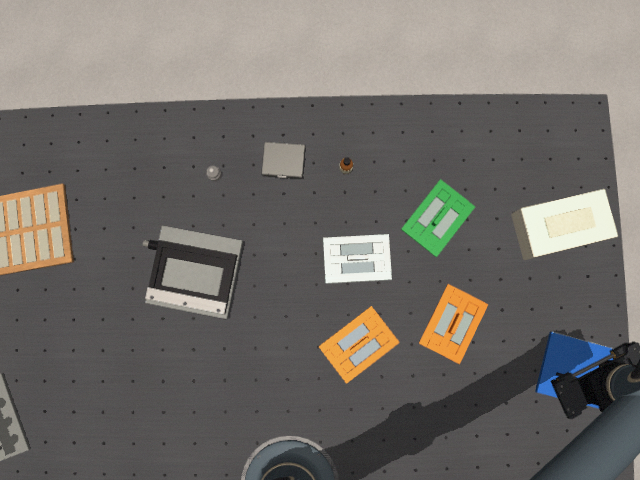

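View pics/scene0.png

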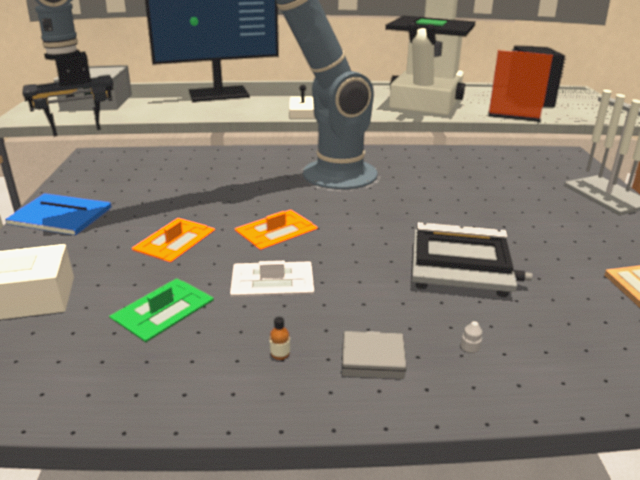

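View pics/wrist0.png

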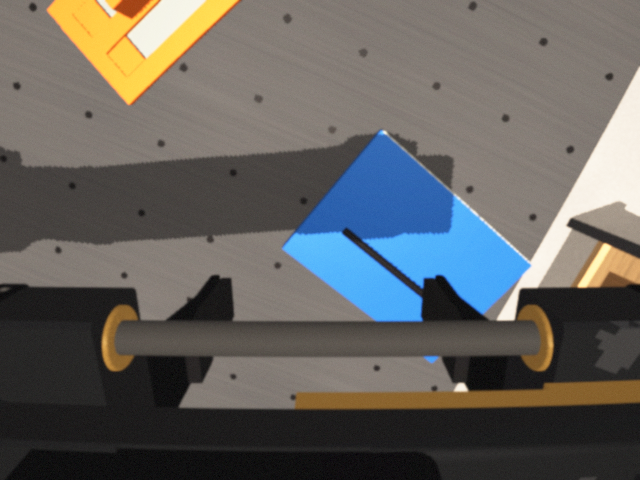

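```bash
python3 - <<'E'
from h import *
c=load("top0");f=c["frame"][:,:,::-1]
a=cv2.resize(f[215:300,300:420],None,fx=5,fy=5,interpolation=cv2.INTER_CUBIC)
b=cv2.resize(f[215:330,130:260],None,fx=5,fy=5,interpolation=cv2.INTER_CUBIC)
cv2.imwrite("pics/c_a.png",a);cv2.imwrite("pics/c_b.png",b)
g=load("scene0")["frame"][:,:,::-1]
cv2.imwrite("pics/c_c.png",cv2.resize(g[200:310,220:540],None,fx=2.5,fy=2.5,interpolation=cv2.INTER_CUBIC))
E
```

```text
(no output)
```

View pics/c_a.png

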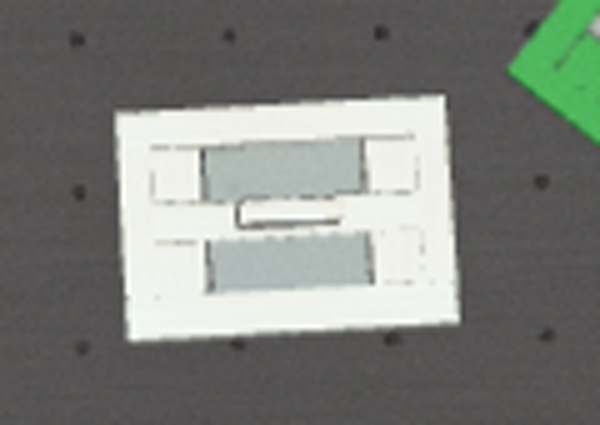

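View pics/c_b.png

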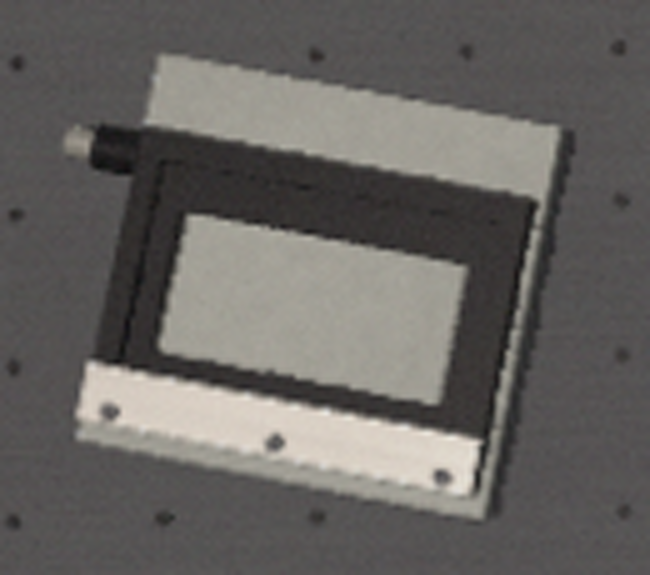

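View pics/c_c.png

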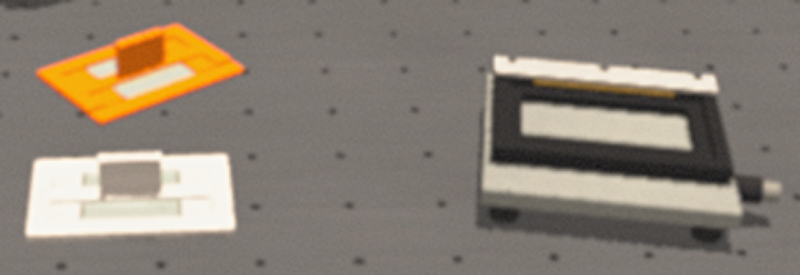

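```bash
python3 - <<'E'
from h import *
c=load("top0");f=c["frame"].astype(int)
m=((f.min(2)>200)&(f.max(2)-f.min(2)<40)).astype(np.uint8)
m[:, :300]=0; m[:,420:]=0
m=cv2.morphologyEx(m,cv2.MORPH_CLOSE,np.ones((15,15)))
cs,_=cv2.findContours(m,cv2.RETR_EXTERNAL,cv2.CHAIN_APPROX_NONE); k=max(cs,key=cv2.contourArea)[:,0]
# boundary contour is at pixel centres inside; 
w=pts(c,k,0.005)
r=cv2.minAreaRect((w[:,:2]*1000).astype(np.float32)); print("insert",r, cv2.boxPoints(r))
# stage: corners from crop (crop px/5+offset)
def cr(l): return [((u+.5)/5-.5+130,(v+.5)/5-.5+215) for u,v in l]
lip=cr([(88,362),(482,440),(474,494),(78,420)])
print("lip z depth",pts(c,cr([(180,400),(280,420),(380,440)])))
print("lip top@.059",pts(c,lip,0.059))
base=cr([(158,56),(566,130),(488,520),(76,438)])
print("base depth",pts(c,cr([(200,90),(400,130),(300,300)])))
zb=pts(c,cr([(200,90),(400,130),(300,150)]))[:,2].mean()
print(zb,pts(c,base,zb))
win=cr([(185,213),(468,265),(441,404),(158,352)])
print("window@.046",pts(c,win,.046))
print("carriage top edge far@.052",pts(c,cr([(145,128),(536,200)]),.052))
print("floor depth",pts(c,cr([(300,200),(230,185)])))
# insert depth profile
T=pts(c,[(u,v) for v in range(238,282) for u in (330,335,375,380,385)]).reshape(-1,5,3)
print(np.round(T[:,:,2].mean(1)*1000,1))
E
```

```text
insert ((534.8295288085938, -174.15847778320312), (109.13162231445312, 159.13272094726562), 1.6641846895217896) [[ 477.976    -96.21035]
 [ 482.59747 -255.27596]
 [ 591.68304 -252.1066 ]
 [ 587.0616   -93.041  ]]
lip z depth [[0.45464145 0.27737727 0.05987472]
 [0.44441646 0.22933981 0.06266701]
 [0.43425829 0.18200942 0.06467833]]
lip top@.059 [[0.47320972 0.32167646 0.059     ]
 [0.43349107 0.13532375 0.059     ]
 [0.40860316 0.1392934  0.059     ]
 [0.44613064 0.32634681 0.059     ]]
base depth [[0.60336468 0.27359871 0.03962256]
 [0.58127564 0.17602749 0.04333538]
 [0.50157264 0.22439876 0.04153855]]
0.03996357922775662 [[0.62030518 0.29420233 0.03996358]
 [0.57978341 0.09716881 0.03996358]
 [0.39644002 0.13584014 0.03996358]
 [0.43823396 0.33281829 0.03996358]]
window@.046 [[0.54371632 0.27885275 0.046     ]
 [0.51609257 0.14336213 0.046     ]
 [0.45100721 0.15658076 0.046     ]
 [0.47800394 0.2915832  0.046     ]]
carriage top edge far@.052 [[0.58407368 0.29696974 0.052     ]
 [0.545503   0.11006415 0.052     ]]
floor depth [[0.54879806 0.22370526 0.04487922]
 [0.55703248 0.25815736 0.04193246]]
[5.8 7.9 7.3 6.9 4.  4.9 3.1 4.5 4.8 5.7 4.4 4.2 4.8 5.4 4.6 6.1 6.2 8.3
 6.6 5.1 6.6 4.4 8.3 6.  4.7 4.9 1.7 9.6 3.  3.7 5.2 5.8 6.  5.8 3.4 4.5
 4.3 5.9 4.5 6.6 3.9 3.4 0.2 0.8]
```

Candidates in the top view: white/silver (357,258), green (438,217), orange (359,344) and orange (453,323); the blue one at (570,368) is something else. The close crop shows the (357,258) part is bare metal with two glass strips and a rib, so that is the aluminium insert. The stage is at (195,272), with its lip on the robot side. I still need to see which edge of the insert is thin, so I'll move the wrist camera over it.

```bash
R='[0.0173,0.023,0,0,0,0.0755]'; python3 -m jog '[[0.0173,0.023,0,0,0,0.0755],[0.0173,0.023,0,0,0,0.0755],[0.0173,0.023,0,0,0,0.0755],[0.0173,0.023,0,0,0,0.0755],[0.0173,0.023,0,0,0,0.0755],[0.0173,0.023,0,0,0,0.0755],[0.0173,0.023,0,0,0,0.0755],[0.0173,0.023,0,0,0,0.0755]]' -1 30
python3 -m jog '[[0.0173,0.023,0,0,0,0.0755],[0.0173,0.023,0,0,0,0.0755],[0.0173,0.023,0,0,0,0.0755],[0.0173,0.023,0,0,0,0.0755],[0.0173,0.023,0,0,0,0.0755],[0.0173,0.023,0,0,0,0.0755],[0.0173,0.023,0,0,0,0.0755],[0.0173,0.023,0,0,0,0.0755]]'
python3 - <<'E'
from h import *
snap("wrist","w1.png")
E
```

```text
time: 0.82
tool_pos: [0.3967, -0.4385, 0.2224]
ee_rot: [-2.757, -1.505, 0.0]
contact_force: [1.5, -0.3, -0.0]
finger_gap: 0.999
time: 1.48
tool_pos: [0.535, -0.2547, 0.2224]
ee_rot: [-2.185, -2.257, 0.0]
contact_force: [-0.7, -0.1, -1.2]
finger_gap: 1.001
```

View pics/w1.png

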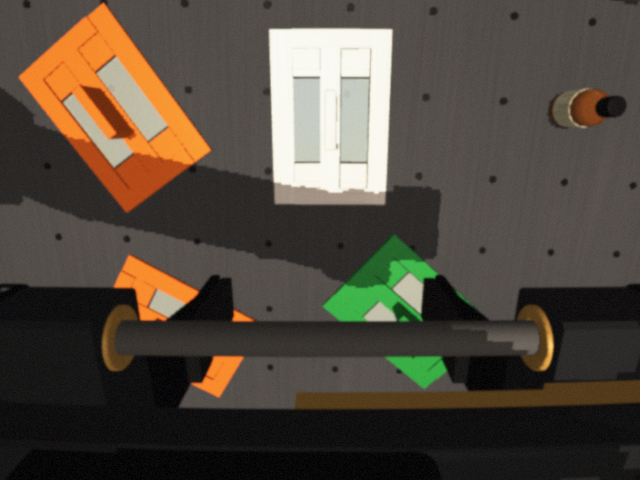

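```bash
python3 - <<'E'
from h import *
c=load("w1");f=c["frame"][:,:,::-1].astype(float)
a=f[20:215,255:405]; a=np.clip((a-120)*255/135,0,255)**2/255
cv2.imwrite("pics/c_d.png",cv2.resize(a.astype(np.uint8),None,fx=3,fy=3,interpolation=cv2.INTER_CUBIC))
for u in (280,286,302,319,345,372,378,386):
  d=[pts(c,[(u,v)])[0,2] for v in range(40,180)]; print(u,np.round(np.median(d)*1000,1))
E
```

```text
280 5.0
286 5.0
302 4.9
319 4.8
345 4.8
372 6.9
378 7.0
386 7.0
```

View pics/c_d.png

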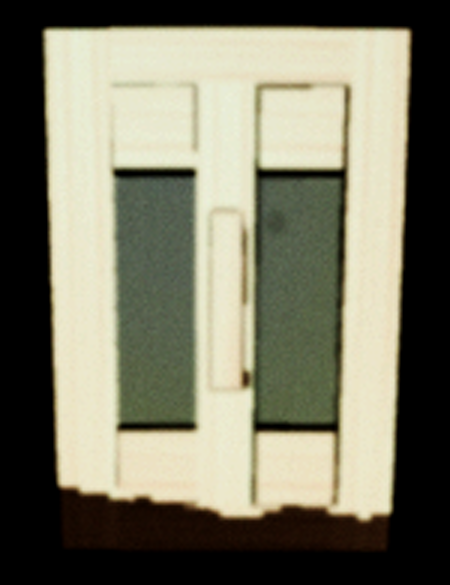

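The depth shows the right (+x) edge at 7.0 mm and the left (-x) edge at 5.0 mm. So the thin hook edge faces world -x and the insert's yaw is about +1.7°. I'll refine the insert pose from this view.

```bash
python3 - <<'E'
from h import *
c=load("w1");f=c["frame"].astype(int)
hsv=cv2.cvtColor(c["frame"],cv2.COLOR_RGB2HSV)
m=(f.min(2)>110).astype(np.uint8); m[:,:250]=0;m[:,420:]=0;m[230:]=0
m=cv2.morphologyEx(m,cv2.MORPH_CLOSE,np.ones((15,15)))
k=max(cv2.findContours(m,cv2.RETR_EXTERNAL,cv2.CHAIN_APPROX_NONE)[0],key=cv2.contourArea)[:,0]
print(k.min(0),k.max(0))
w=pts(c,k,.005); r=cv2.minAreaRect((w[:,:2]*1000).astype(np.float32)); print(r)
# rib top at z=.04, crop px /3 + offset
rib=[((u+.5)/3-.5+255,(v+.5)/3-.5+20) for u,v in [(210,209),(243,209),(243,388),(210,388)]]
p=pts(c,rib,.040);print(p,p.mean(0))
print(read_state()["tool_pos"])
E
```

```text
[268  28] [392 203]
((536.313720703125, -174.03268432617188), (112.84786224365234, 160.69021606445312), 1.7929775714874268)
[[ 0.5308479  -0.1497727   0.04      ]
 [ 0.54013002 -0.14946609  0.04      ]
 [ 0.5420253  -0.19903064  0.04      ]
 [ 0.53239674 -0.19934802  0.04      ]] [ 0.53634999 -0.17440436  0.04      ]
[ 0.53921919 -0.24748553  0.2227304 ]
```

```bash
python3 -m jog '[[0,0.02,-0.01,0,0,0],[0,0.02,-0.03,0,0,0],[0,0.02,-0.03,0,0,0],[0,0.02,-0.03,0,0,0],[0,0,-0.03,0,0,0],[0,0,-0.02,0,0,0],[0,0,0,0,0,0],[0,0,0,0,0,0]]'
python3 - <<'E'
from h import *
s=read_state();print(s)
from scipy.spatial.transform import Rotation as R
print(R.from_rotvec(s["ee_rot"]).as_matrix().round(4))
snap("wrist","w2.png")
E
```

```text
time: 2.2
tool_pos: [0.5339, -0.1759, 0.0719]
ee_rot: [-2.188, -2.252, 0.001]
contact_force: [0.1, -0.2, 0.6]
finger_gap: 1.001
{'time': 2.2, 'joint_positions': array([ 0.56696714,  0.50278208, -0.42159198,  1.92274037,  0.28463992,
        0.77666442,  0.01500422]), 'joint_velocities': array([ 0.01162061, -0.0375158 , -0.01121139, -0.03950511, -0.00329213,
       -0.00183479,  0.00179057]), 'tau': array([-2.63656536e-01, -4.27284980e+01, -4.15970340e+00, -1.63347727e+01,
       -3.69161961e-02,  8.01526196e-02, -1.28620313e-02]), 'tool_pos': array([ 0.53391005, -0.17586159,  0.07185027]), 'ee_rot': array([-2.18787298e+00, -2.25153239e+00,  1.49545940e-03]), 'contact_force': array([ 0.06458434, -0.18028539,  0.59123121]), 'torque': array([ 0.03052872, -0.10474422,  0.02575865]), 'finger_gap': 1.0005404067983594}
[[-2.870e-02  9.996e-01 -2.200e-03]
 [ 9.996e-01  2.870e-02  8.000e-04]
 [ 9.000e-04 -2.200e-03 -1.000e+00]]
```

View pics/w2.png

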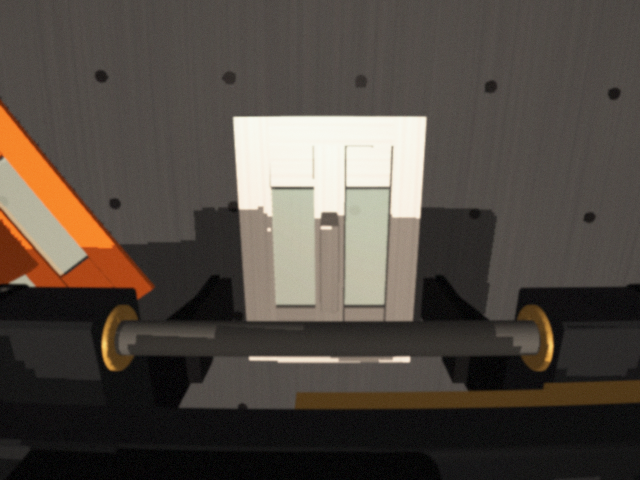

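```bash
python3 -m jog '[[0.002,0.002,-0.015,0,0,0],[0,0,-0.015,0,0,0],[0,0,-0.015,0,0,0],[0,0,-0.01,0,0,0],[0,0,-0.006,0,0,0],[0,0,0,0,0,0],[0,0,0,0,0,0],[0,0,0,0,0,0]]'
python3 -m jog '[[0,0,0,0,0,0],[0,0,0,0,0,0],[0,0,0,0,0,0],[0,0,0,0,0,0],[0,0,0,0,0,0],[0,0,0,0,0,0],[0,0,0,0,0,0],[0,0,0,0,0,0]]' 1 50
python3 - <<'E'
from h import *
print(read_state())
E
```

```text
time: 2.92
tool_pos: [0.5374, -0.1741, 0.0126]
ee_rot: [2.188, 2.252, 0.002]
contact_force: [-0.5, 0.0, -0.2]
finger_gap: 0.997
time: 3.58
tool_pos: [0.5366, -0.1738, 0.0115]
ee_rot: [-2.189, -2.253, -0.0]
contact_force: [0.0, 0.3, 0.4]
finger_gap: 0.475
{'time': 3.5833, 'joint_positions': array([ 0.52677441,  0.59106494, -0.37944072,  1.95178556,  0.342602  ,
        0.66122856, -0.03827475]), 'joint_velocities': array([ 0.00014342, -0.0009436 ,  0.00071576, -0.00023377,  0.00113668,
       -0.00071363, -0.0001504 ]), 'tau': array([ 3.01698659e-03, -4.70140386e+01, -4.41547215e+00, -1.50189131e+01,
       -4.06775228e-02,  3.45663575e-02, -3.83611018e-05]), 'tool_pos': array([ 0.53657599, -0.17378822,  0.01151245]), 'ee_rot': array([-2.18880386e+00, -2.25346102e+00, -1.02622620e-04]), 'contact_force': array([0.0049765 , 0.31567053, 0.40914213]), 'torque': array([-0.02152264, -0.07295293,  0.00435715]), 'finger_gap': 0.47529668392997737}
```

```bash
python3 -m jog '[[0,0,0,0,0,0],[0,0,0,0,0,0],[0,0,0,0,0,0],[0,0,0,0,0,0],[0,0,0,0,0,0],[0,0,0,0,0,0],[0,0,0,0,0,0],[0,0,0,0,0,0]]'
python3 -m jog '[[0,0,0.004,0,0,0],[0,0,0.01,0,0,0],[0,0,0.02,0,0,0],[0,0,0.03,0,0,0],[0,0,0.03,0,0,0],[0,0,0.03,0,0,0],[0,0,0,0,0,0],[0,0,0,0,0,0]]'
python3 - <<'E'
from h import *
from scipy.spatial.transform import Rotation as R
s=read_state();print(s["tool_pos"],s["contact_force"],s["torque"]);print(R.from_rotvec(s["ee_rot"]).as_matrix().round(4))
E
```

```text
time: 4.25
tool_pos: [0.536, -0.1739, 0.0115]
ee_rot: [-2.189, -2.253, 0.001]
contact_force: [-2.5, -0.5, 2.4]
finger_gap: 0.11
time: 4.92
tool_pos: [0.5381, -0.1741, 0.138]
ee_rot: [2.186, 2.25, 0.004]
contact_force: [-0.8, 0.4, -2.1]
finger_gap: 0.109
[ 0.53811054 -0.17410271  0.13804179] [-0.75388359  0.3956473  -2.07645564] [-5.00774356e-05 -5.17737438e-02  2.86401029e-02]
[[-0.029   0.9996  0.0051]
 [ 0.9996  0.029  -0.0016]
 [-0.0017  0.005  -1.    ]]
```

```bash
python3 - <<'E'
from h import *
c=load("scene0");g=c["frame"][:,:,::-1]
cv2.imwrite("pics/c_e.png",cv2.resize(g[215:300,400:540],None,fx=5.5,fy=5.5,interpolation=cv2.INTER_CUBIC))
f=c["frame"].astype(int)
m=((f.min(2)>190)).astype(np.uint8); m[:,:225]=0;m[:,320:]=0;m[:255]=0;m[300:]=0
m=cv2.morphologyEx(m,cv2.MORPH_CLOSE,np.ones((9,9)))
k=max(cv2.findContours(m,cv2.RETR_EXTERNAL,cv2.CHAIN_APPROX_NONE)[0],key=cv2.contourArea)[:,0]
print(k.min(0),k.max(0))
print(pts(c,[(231,265),(311,264),(313,291),(230,293)],.006))
E
```

```text
[231 261] [313 293]
[[ 0.49239706 -0.26156317  0.006     ]
 [ 0.49232367 -0.09535335  0.006     ]
 [ 0.58943183 -0.09397692  0.006     ]
 [ 0.59236531 -0.25360626  0.006     ]]
```

View pics/c_e.png

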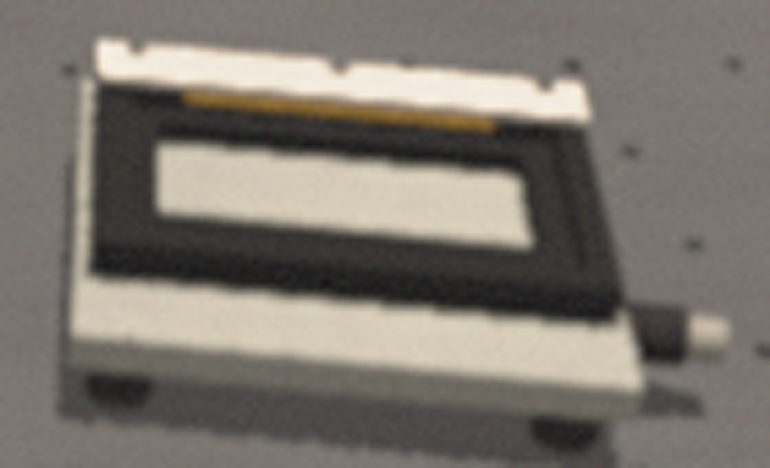

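```bash
python3 - <<'E'
from h import *
c=load("scene0")
def cr(l): return [((u+.5)/5.5-.5+400,(v+.5)/5.5-.5+215) for u,v in l]
ex=np.array([.9781,-.2079]);ey=np.array([.2079,.9781]);C=np.array([.497,.2176])
def rel(p): d=p[:,:2]-C; return np.round(np.c_[d@ex,d@ey]*1000,1)
print("brass",rel(pts(c,cr([(185,92),(185,104),(495,122),(495,132)]),.051)))
print("window",rel(pts(c,cr([(157,140),(523,172),(533,247),(157,214)]),.046)))
print("lip edge low",rel(pts(c,cr([(97,82),(590,122)]),.0545)))
print("lip top",rel(pts(c,cr([(97,38),(583,80)]),.059)))
print("carr near top",rel(pts(c,cr([(93,247),(620,297)]),.052)))
t=load("top0")
def ct(l): return [((u+.5)/5-.5+130,(v+.5)/5-.5+215) for u,v in l]
print("top carr sides",rel(pts(t,ct([(145,128),(536,200),(482,440),(88,362)]),.052)))
E
```

```text
brass [[-47.3 -59. ]
 [-37.5 -59.1]
 [-46.3  61.5]
 [-38.2  60.7]]
window [[-15.8 -69.5]
 [-17.6  70.2]
 [ 37.6  68.2]
 [ 39.8 -69.4]]
lip edge low [[-42.4 -93.8]
 [-47.   97.7]]
lip top [[-70.9 -94.7]
 [-73.   97.3]]
carr near top [[ 77.2 -92.9]
 [ 76.6  93.8]]
top carr sides [[ 68.7  95.7]
 [ 69.8 -95.1]
 [-45.1 -92.6]
 [-45.   98.9]]
```

```bash
python3 -m jog '[[-0.001,0.01,0,0,0,-0.0298],[-0.002,0.025,0,0,0,-0.0298],[-0.002,0.03,0,0,0,-0.0298],[-0.002,0.035,0,0,0,-0.0298],[-0.002,0.035,0,0,0,-0.0298],[-0.002,0.035,0,0,0,-0.0298],[-0.002,0.035,0,0,0,-0.0298],[-0.002,0.035,0,0,0,-0.0298]]'
python3 -m jog '[[-0.002,0.035,0,-0.0118,-0.0555,0],[-0.002,0.035,0,-0.0118,-0.0555,0],[-0.002,0.03,0,-0.0118,-0.0555,0],[-0.002,0.025,0,-0.0118,-0.0555,0],[-0.001,0.015,0,0,0,0],[-0.001,0.009,0,0,0,0],[0,0,0,0,0,0],[0,0,0,0,0,0]]'
cat >> h.py <<'E'
from scipy.spatial.transform import Rotation as R
ex=np.array([.9781,-.2079,0]);ey=np.array([.2079,.9781,0]);C=np.array([.498,.218,.046])
def rep(h=.0115,s=None):
    s=s or read_state(); M=R.from_rotvec(s["ee_rot"]).as_matrix(); a=M[:,1]; n=-M[:,2]
    O=s["tool_pos"]-h*n; H=O-.055*a; F=O+.055*a
    st=lambda p: np.round([(p-C)@ex*1e3,(p-C)@ey*1e3,(p-C)[2]*1e3],1)
    print("t%.2f"%s["time"],"H",st(H),"O",st(O),"F",st(F),"pitch %.2f yawerr %.2f roll %.2f"%(np.degrees(np.arcsin(a[2])),np.degrees(np.arctan2(a@ey,a@ex)),np.degrees(np.arcsin(M[2,0]))))
    f=s["contact_force"]; q=s["torque"]; print("  F st",np.round([f@ex,f@ey,f[2]],1),"T st",np.round([q@ex,q@ey,q[2]],2),"gap",round(s["finger_gap"],3),"tcp",s["tool_pos"].round(4))
E
python3 - <<'E'
from h import *
rep()
snap("scene","s3.png");snap("top","t3.png");snap("wrist","w3.png")
E
```

```text
time: 5.58
tool_pos: [0.5202, 0.0675, 0.1343]
ee_rot: [-2.442, -1.974, 0.003]
contact_force: [-0.0, -0.2, -2.4]
finger_gap: 0.113
time: 6.25
tool_pos: [0.5115, 0.2141, 0.1347]
ee_rot: [2.299, 1.861, 0.209]
contact_force: [0.4, -0.5, -2.0]
finger_gap: 0.114
t6.25 H [-37.   -1.   65.2] O [16.6 -1.  77.5] F [70.2 -1.1 89.8] pitch 12.93 yawerr -0.02 roll -0.09
  F st [ 0.5 -0.4 -2. ] T st [-0.08  0.34  0.  ] gap 0.114 tcp [0.5115 0.2141 0.1347]
```

View pics/s3.png

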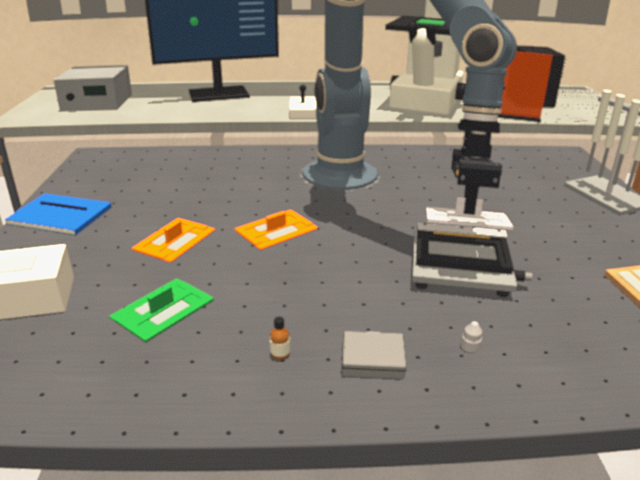

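View pics/t3.png

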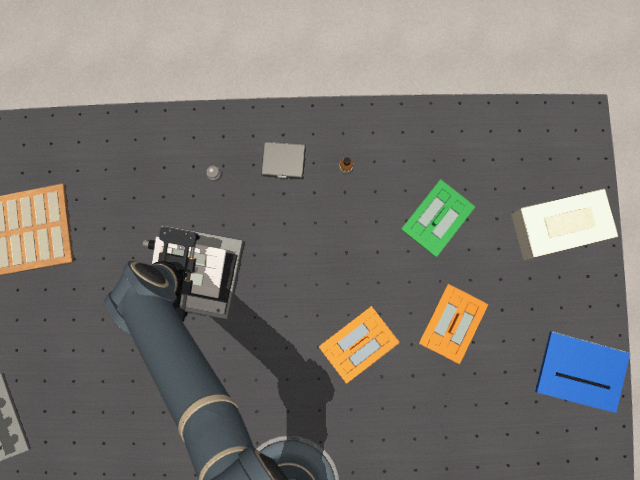

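View pics/w3.png

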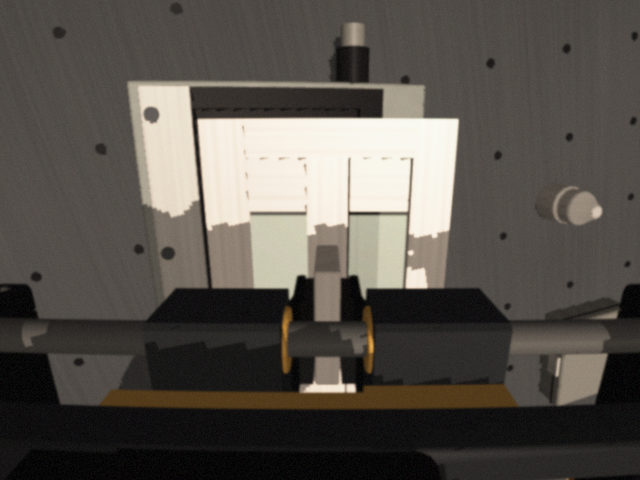

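```bash
python3 - <<'E'
from h import *
c=load("w3");g=c["frame"][:,:,::-1].astype(float)
a=np.clip(g[60:230,110:470]*1.5,0,255).astype(np.uint8)
cv2.imwrite("pics/c_f.png",cv2.resize(a,None,fx=2.2,fy=2.2,interpolation=cv2.INTER_CUBIC))
E
```

```text
(no output)
```

View pics/c_f.png

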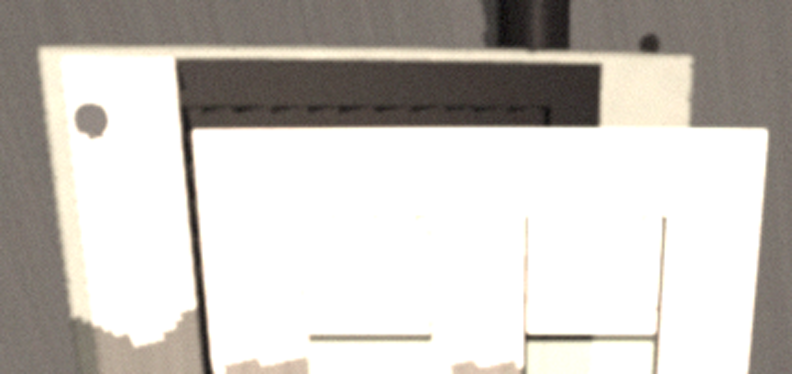

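```bash
python3 - <<'E'
from h import *
c=load("w3")
def cr(l): return [((u+.5)/2.2-.5+110,(v+.5)/2.2-.5+60) for u,v in l]
def rel(p): d=p-C; return np.round(np.c_[d@ex,d@ey]*1000,1)
print("lip edge",rel(pts(c,cr([(179,62),(188,180),(197,300)]),.059)))
print("wall inner",rel(pts(c,cr([(200,106),(400,106),(547,107)]),.052)))
print("carr outer far corner",rel(pts(c,cr([(600,66),(180,58)]),.052)))
print("insert top corners",rel(pts(c,cr([(193,128)]),.046+.0652+.004)),rel(pts(c,cr([(768,130)]),.046+.0898+.006)))
E
```

```text
lip edge [[-42.6  94.4]
 [-42.8  65.5]
 [-43.3  34.1]]
wall inner [[-38.9  84. ]
 [ 13.7  83.9]
 [ 55.7  83.9]]
carr outer far corner [[ 71.3  95.3]
 [-43.   95.9]]
insert top corners [[-35.6  77.6]] [[72.1 76.9]]
```

```bash
python3 -m jog '[[0.0005,0.0025,-0.01,0,0,0],[0,0,-0.012,0,0,0],[0,0,-0.012,0,0,0],[0,0,-0.01,0,0,0],[0,0,-0.008,0,0,0],[0,0,-0.005,0,0,0],[0,0,0,0,0,0],[0,0,0,0,0,0]]'
python3 - <<'E'
from h import *
rep()
E
python3 -m jog '[[0,0,-0.002,0,0,0],[0,0,-0.001,0,0,0],[0,0,-0.001,0,0,0],[0,0,-0.001,0,0,0],[0,0,0,0,0,0],[0,0,0,0,0,0],[0,0,0,0,0,0],[0,0,0,0,0,0]]'
python3 - <<'E'
from h import *
rep()
E
```

```text
time: 7.07
tool_pos: [0.512, 0.2178, 0.0783]
ee_rot: [2.298, 1.862, 0.212]
contact_force: [0.1, -0.4, -2.0]
finger_gap: 0.111
t7.07 H [-37.3   2.7   8.7] O [16.3  2.7 21. ] F [69.9  2.7 33.4] pitch 12.99 yawerr 0.03 roll -0.01
  F st [ 0.2 -0.3 -2. ] T st [ 0.07  0.31 -0.01] gap 0.111 tcp [0.512  0.2178 0.0783]
time: 7.73
tool_pos: [0.5121, 0.2177, 0.0737]
ee_rot: [2.298, 1.861, 0.212]
contact_force: [-0.0, 0.4, -2.8]
finger_gap: 0.11
t7.73 H [-37.1   2.6   4.1] O [16.5  2.6 16.5] F [70.1  2.6 28.9] pitch 13.02 yawerr 0.00 roll 0.01
  F st [-0.1  0.4 -2.8] T st [ 0.04  0.36 -0.  ] gap 0.11 tcp [0.5121 0.2177 0.0737]
```

```bash
python3 -m jog '[[0,-0.001,-0.001,0,0,0],[0,0,-0.001,0,0,0],[0,0,0,0,0,0],[0,0,-0.001,0,0,0],[0,0,0,0,0,0],[0,0,0,0,0,0],[0,0,0,0,0,0],[0,0,0,0,0,0]]'
python3 - <<'E'
from h import *
rep()
E
python3 -m jog '[[0,0,-0.001,0,0,0],[0,0,0,0,0,0],[0,0,0,0,0,0],[0,0,-0.001,0,0,0],[0,0,0,0,0,0],[0,0,0,0,0,0],[0,0,0,0,0,0],[0,0,0,0,0,0]]'
python3 - <<'E'
from h import *
rep()
E
```

```text
time: 8.4
tool_pos: [0.5121, 0.2167, 0.0706]
ee_rot: [2.299, 1.861, 0.212]
contact_force: [0.1, 0.5, -1.9]
finger_gap: 0.114
t8.40 H [-36.9   1.6   1. ] O [16.6  1.6 13.4] F [70.2  1.7 25.8] pitch 13.01 yawerr 0.00 roll 0.00
  F st [-0.   0.5 -1.9] T st [-0.04  0.35 -0.03] gap 0.114 tcp [0.5121 0.2167 0.0706]
time: 9.07
tool_pos: [0.5125, 0.2167, 0.0691]
ee_rot: [2.298, 1.861, 0.213]
contact_force: [-0.9, -1.5, 5.6]
finger_gap: 0.111
t9.07 H [-36.6   1.7  -0.5] O [17.   1.7 11.9] F [70.6  1.7 24.4] pitch 13.06 yawerr -0.02 roll 0.01
  F st [-0.5 -1.7  5.6] T st [-0.3   0.54 -0.09] gap 0.111 tcp [0.5125 0.2167 0.0691]
```

```bash
python3 -m jog '[[0,0,0.0015,0,0,0],[-0.002,0.0004,0,0,0,0],[-0.002,0.0004,0,0,0,0],[-0.002,0.0004,0,0,0,0],[-0.002,0.0004,0,0,0,0],[-0.001,0.0002,0,0,0,0],[0,0,0,0,0,0],[0,0,0,0,0,0]]'
python3 - <<'E'
from h import *
rep()
E
python3 -m jog '[[-0.001,0.0002,0,0,0,0],[-0.001,0.0002,0,0,0,0],[-0.001,0.0002,0,0,0,0],[0,0,0,0,0,0],[0,0,0,0,0,0],[0,0,0,0,0,0],[0,0,0,0,0,0],[0,0,0,0,0,0]]'
python3 - <<'E'
from h import *
rep()
E
```

```text
time: 9.73
tool_pos: [0.503, 0.2185, 0.07]
ee_rot: [2.298, 1.862, 0.212]
contact_force: [0.6, -0.8, -2.2]
finger_gap: 0.114
t9.73 H [-46.2   1.5   0.4] O [ 7.4  1.5 12.8] F [61.   1.5 25.2] pitch 13.00 yawerr 0.01 roll -0.00
  F st [ 0.7 -0.7 -2.2] T st [0.01 0.28 0.01] gap 0.114 tcp [0.503  0.2185 0.07  ]
time: 10.4
tool_pos: [0.5001, 0.219, 0.0701]
ee_rot: [2.299, 1.861, 0.212]
contact_force: [0.7, -0.6, -3.1]
finger_gap: 0.108
t10.40 H [-49.1   1.5   0.5] O [ 4.5  1.4 12.9] F [58.1  1.4 25.3] pitch 13.01 yawerr -0.00 roll 0.00
  F st [ 0.8 -0.5 -3.1] T st [0.07 0.33 0.03] gap 0.108 tcp [0.5001 0.219  0.0701]
```

```bash
python3 -m jog '[[-0.001,0.0002,0,0,0,0],[0,0,0,0,0,0],[0,0,0,0,0,0],[-0.001,0.0002,0,0,0,0],[0,0,0,0,0,0],[0,0,0,0,0,0],[0,0,0,0,0,0],[0,0,0,0,0,0]]'
python3 - <<'E'
from h import *
rep()
E
python3 -m jog '[[-0.001,0.0002,0,0,0,0],[0,0,0,0,0,0],[0,0,0,0,0,0],[-0.001,0.0002,0,0,0,0],[0,0,0,0,0,0],[0,0,0,0,0,0],[0,0,0,0,0,0],[0,0,0,0,0,0]]'
python3 - <<'E'
from h import *
rep()
E
```

```text
time: 11.07
tool_pos: [0.4985, 0.2194, 0.0703]
ee_rot: [2.298, 1.861, 0.213]
contact_force: [3.8, -1.1, -2.7]
finger_gap: 0.109
t11.07 H [-50.8   1.5   0.6] O [ 2.8  1.5 13.1] F [56.4  1.5 25.5] pitch 13.04 yawerr -0.01 roll 0.02
  F st [ 3.9 -0.3 -2.7] T st [ 0.03 -0.44  0.09] gap 0.109 tcp [0.4985 0.2194 0.0703]
time: 11.73
tool_pos: [0.4964, 0.2199, 0.0702]
ee_rot: [2.299, 1.861, 0.213]
contact_force: [4.8, -0.8, -1.7]
finger_gap: 0.11
t11.73 H [-53.    1.5   0.6] O [ 0.6  1.5 13. ] F [54.2  1.5 25.4] pitch 13.03 yawerr -0.01 roll 0.01
  F st [ 4.8  0.2 -1.7] T st [ 0.  -0.9  0. ] gap 0.11 tcp [0.4964 0.2199 0.0702]
```

```bash
python3 -m jog '[[-0.001,0.0002,0,0,0,0],[0,0,0,0,0,0],[0,0,0,0,0,0],[-0.001,0.0002,0,0,0,0],[0,0,0,0,0,0],[0,0,0,0,0,0],[0,0,0,0,0,0],[0,0,0,0,0,0]]'
python3 - <<'E'
from h import *
rep()
E
python3 -m jog '[[-0.0005,0.0001,0,0,0,0],[0,0,0,0,0,0],[0,0,0,0,0,0],[-0.0005,0.0001,0,0,0,0],[0,0,0,0,0,0],[0,0,0,0,0,0],[0,0,0,0,0,0],[0,0,0,0,0,0]]'
python3 - <<'E'
from h import *
rep()
snap("scene","s4.png");c=snap("wrist","w4.png")
g=load("s4")["frame"][:,:,::-1];cv2.imwrite("pics/c_g.png",cv2.resize(g[130:310,380:560],None,fx=3.3,fy=3.3,interpolation=cv2.INTER_CUBIC))
E
```

```text
time: 12.4
tool_pos: [0.4948, 0.2202, 0.0703]
ee_rot: [2.298, 1.861, 0.214]
contact_force: [6.1, -0.6, -1.9]
finger_gap: 0.112
t12.40 H [-54.6   1.5   0.7] O [-1.   1.5 13.1] F [52.6  1.5 25.6] pitch 13.07 yawerr -0.01 roll 0.03
  F st [ 6.1  0.6 -1.9] T st [-0.04 -1.2   0.03] gap 0.112 tcp [0.4948 0.2202 0.0703]
time: 13.07
tool_pos: [0.494, 0.2204, 0.0704]
ee_rot: [2.298, 1.861, 0.214]
contact_force: [7.0, -1.2, -2.3]
finger_gap: 0.107
t13.07 H [-55.4   1.5   0.8] O [-1.8  1.5 13.2] F [51.8  1.5 25.7] pitch 13.08 yawerr -0.01 roll 0.03
  F st [ 7.1  0.3 -2.3] T st [ 0.04 -1.29  0.02] gap 0.107 tcp [0.494  0.2204 0.0704]
```

View pics/c_g.png

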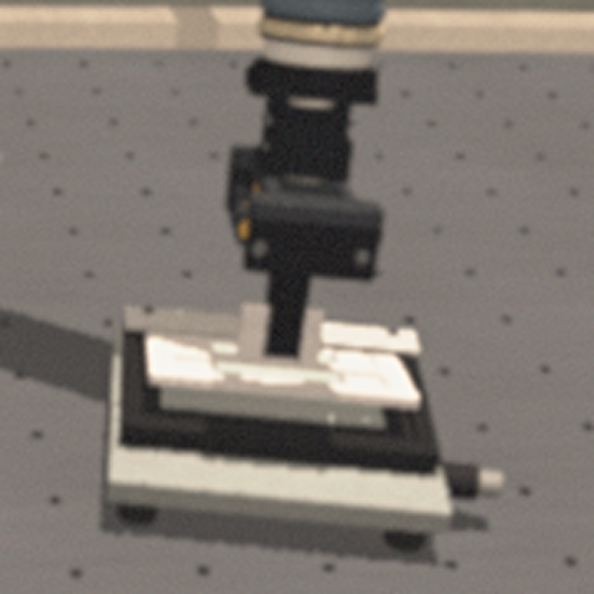

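View pics/w4.png

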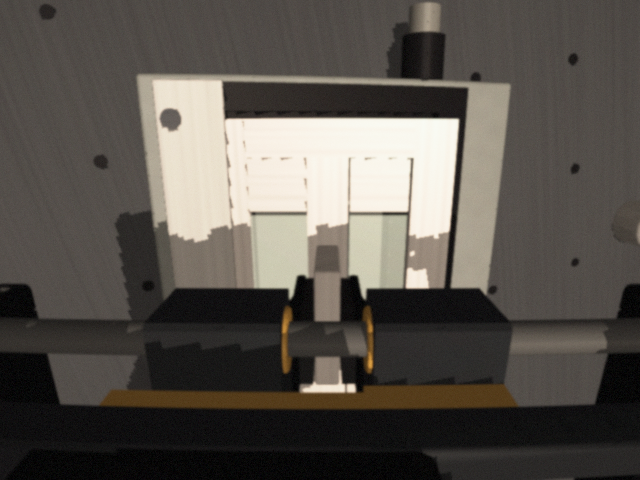

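```bash
python3 -m jog '[[-0.0006,0.0001,0,0,0,0],[0,0,0,0,0,0],[0.0006,-0.0001,-0.0017,0.0063,0.0299,0],[0.0006,-0.0001,-0.0017,0.0063,0.0299,0],[0.0006,-0.0001,-0.0017,0.0063,0.0299,0],[0.0006,-0.0001,-0.0017,0.0063,0.0299,0],[0,0,0,0,0,0],[0,0,0,0,0,0]]'
python3 - <<'E'
from h import *
rep()
c=snap("wrist","w5.png")
g=c["frame"][:,:,::-1].astype(float)
a=np.clip(g[60:230,110:530]*1.5,0,255).astype(np.uint8)
cv2.imwrite("pics/c_h.png",cv2.resize(a,None,fx=1.9,fy=1.9,interpolation=cv2.INTER_CUBIC))
E
```

```text
time: 13.83
tool_pos: [0.4968, 0.2198, 0.0637]
ee_rot: [2.377, 1.923, 0.104]
contact_force: [5.7, -1.9, 0.7]
finger_gap: 0.11
t13.83 H [-55.1   1.6   0.4] O [-0.4  1.5  6.3] F [54.3  1.5 12.1] pitch 6.12 yawerr -0.08 roll 0.06
  F st [ 6.  -0.6  0.7] T st [-0.21 -1.38  0.06] gap 0.11 tcp [0.4968 0.2198 0.0637]
```

View pics/c_h.png

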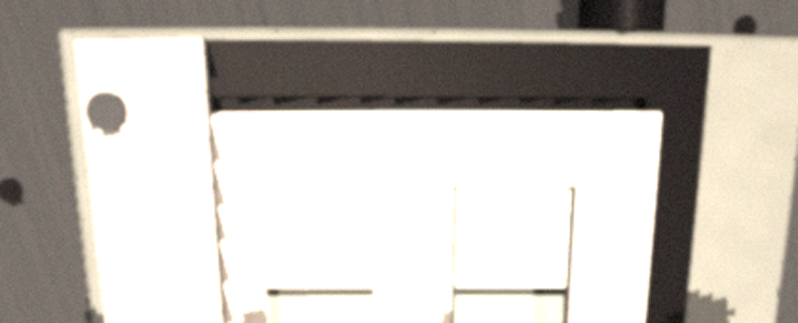

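```bash
python3 - <<'E'
from h import *
rep()
c=load("w5")
def cr(l): return [((u+.5)/1.9-.5+110,(v+.5)/1.9-.5+60) for u,v in l]
def rel(p): d=p-C; return np.round(np.c_[d@ex,d@ey]*1000,1)
print("wall corner",rel(pts(c,cr([(640,102),(645,104),(300,101)]),.052)))
print("carr outer",rel(pts(c,cr([(710,46)]),.052)))
print("insert far corner",rel(pts(c,cr([(662,111)]),.046+.0121+.006)))
print("insert left-ish edge y",rel(pts(c,cr([(300,111)]),.046+.003+.006)))
print("lip",rel(pts(c,cr([(205,40),(222,260)]),.059)))
E
```

```text
t13.88 H [-55.3   1.6   0.4] O [-0.6  1.5  6.3] F [54.1  1.5 12.2] pitch 6.13 yawerr -0.05 roll 0.05
  F st [ 6.3 -1.6 -0.4] T st [-0.23 -1.42 -0.02] gap 0.112 tcp [0.4966 0.2198 0.0637]
wall corner [[ 55.3  83.1]
 [ 56.5  82.6]
 [-24.4  83. ]]
carr outer [[71.7 96.1]]
insert far corner [[55.5 80.9]]
insert left-ish edge y [[-24.4  80.7]]
lip [[-43.5  95.2]
 [-43.   48.4]]
```

```bash
python3 -m jog '[[-0.0008,-0.0003,0,0,0,0],[0,0,0,0,0,0],[0,0,0,0,0,0],[0,0,0,0,0,0],[0,0,0,0,0,0],[0,0,0,0,0,0],[0,0,0,0,0,0],[0,0,0,0,0,0]]'
python3 - <<'E'
from h import *
rep()
E
python3 -m jog '[[-0.0005,0.0001,0,0,0,0],[0,0,0,0,0,0],[0,0,0,0,0,0],[0,0,0,0,0,0],[0,0,0,0,0,0],[0,0,0,0,0,0],[0,0,0,0,0,0],[0,0,0,0,0,0]]'
python3 - <<'E'
from h import *
rep()
E
```

```text
time: 14.55
tool_pos: [0.4957, 0.22, 0.0638]
ee_rot: [2.376, 1.924, 0.105]
contact_force: [6.2, -1.1, -2.1]
finger_gap: 0.11
t14.55 H [-56.1   1.5   0.5] O [-1.4  1.5  6.4] F [53.3  1.4 12.3] pitch 6.16 yawerr -0.01 roll 0.08
  F st [ 6.3  0.2 -2.1] T st [-0.01 -1.5   0.04] gap 0.11 tcp [0.4957 0.22   0.0638]
time: 15.22
tool_pos: [0.4954, 0.2201, 0.0639]
ee_rot: [2.376, 1.924, 0.106]
contact_force: [7.0, -1.2, -2.8]
finger_gap: 0.113
t15.22 H [-56.4   1.5   0.5] O [-1.8  1.5  6.4] F [52.9  1.5 12.4] pitch 6.17 yawerr -0.02 roll 0.09
  F st [ 7.1  0.3 -2.8] T st [-0.02 -1.63  0.04] gap 0.113 tcp [0.4954 0.2201 0.0639]
```

```bash
python3 -m jog '[[0.0002,0,-0.0007,0.0029,0.0135,0],[0.0002,0,-0.0007,0.0029,0.0135,0],[0.0002,0,-0.0007,0.0029,0.0135,0],[0.0002,0,-0.0007,0.0029,0.0135,0],[0,0,0,0,0,0],[0,0,0,0,0,0],[0,0,0,0,0,0],[0,0,0,0,0,0]]'
python3 - <<'E'
from h import *
rep()
E
```

```text
time: 15.88
tool_pos: [0.4962, 0.2199, 0.0609]
ee_rot: [2.41, 1.951, 0.053]
contact_force: [6.4, -1.6, -3.0]
finger_gap: 0.107
t15.88 H [-56.5   1.5   0.5] O [-1.6  1.5  3.4] F [53.4  1.5  6.3] pitch 3.01 yawerr -0.02 roll 0.09
  F st [ 6.6 -0.2 -3. ] T st [-0.06 -1.71 -0.  ] gap 0.107 tcp [0.4962 0.2199 0.0609]
```

```bash
python3 -m jog '[[0.0001,0,-0.0004,0.0016,0.0077,0],[0.0001,0,-0.0004,0.0016,0.0077,0],[0.0001,0,-0.0004,0.0016,0.0077,0],[0,0,-0.0004,0.0016,0.0077,0],[0,0,0,0,0,0],[0,0,0,0,0,0],[0,0,0,0,0,0],[0,0,0,0,0,0]]'
python3 - <<'E'
from h import *
rep()
c=snap("wrist","w6.png")
g=c["frame"][:,:,::-1].astype(float)
a=np.clip(g[60:230,110:530]*1.5,0,255).astype(np.uint8)
cv2.imwrite("pics/c_i.png",cv2.resize(a,None,fx=1.9,fy=1.9,interpolation=cv2.INTER_CUBIC))
E
```

```text
time: 16.55
tool_pos: [0.4965, 0.2198, 0.0592]
ee_rot: [2.429, 1.967, 0.023]
contact_force: [7.0, -1.3, -2.1]
finger_gap: 0.11
t16.55 H [-56.6   1.5   0.6] O [-1.6  1.5  1.7] F [53.4  1.5  2.9] pitch 1.22 yawerr -0.02 roll 0.08
  F st [ 7.1  0.2 -2.1] T st [-0.08 -1.79 -0.  ] gap 0.11 tcp [0.4965 0.2198 0.0592]
```

View pics/c_i.png

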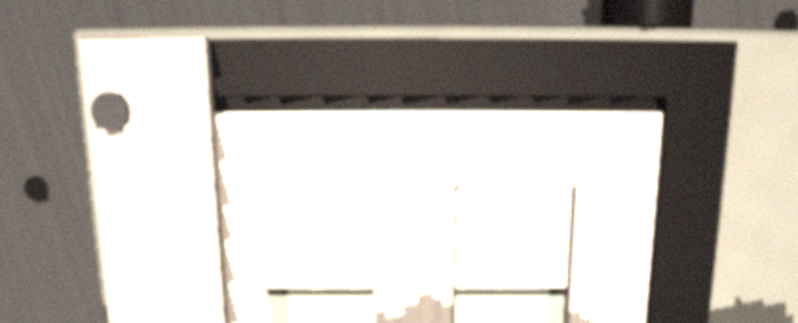

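```bash
python3 -m jog '[[0.0001,0,-0.0005,0.0015,0.0068,0],[0.0001,0,-0.0005,0.0015,0.0068,0],[0,0,-0.0004,0.0014,0.0068,0],[0,0,0,0,0,0],[0,0,-0.0004,0,0,0],[0,0,0,0,0,0],[0,0,0,0,0,0],[0,0,0,0,0,0]]'
python3 - <<'E'
from h import *
rep()
E
```

```text
time: 17.27
tool_pos: [0.497, 0.2198, 0.0578]
ee_rot: [-2.442, -1.977, -0.002]
contact_force: [6.1, -2.8, 0.6]
finger_gap: 0.112
t17.27 H [-56.3   1.6   0.3] O [-1.3  1.5  0.3] F [53.7  1.5  0.4] pitch 0.05 yawerr -0.02 roll 0.07
  F st [ 6.5 -1.5  0.6] T st [-0.24 -1.6   0.03] gap 0.112 tcp [0.497  0.2198 0.0578]
```

```bash
python3 -m jog '[[0.0005,-0.0001,0,0,0,0],[0,0,0,0,0,0],[0.0005,-0.0001,0,0,0,0],[0,0,0,0,0,0],[0,0,0,0,0,0],[0,0,0,0,0,0],[0,0,0,0,0,0],[0,0,0,0,0,0]]'
python3 - <<'E'
from h import *
rep()
E
python3 -m jog '[[0.0005,-0.0001,0,0,0,0],[0,0,0,0,0,0],[0.0003,-0.0001,0,0,0,0],[0,0,0,0,0,0],[0,0,0,0,0,0],[0,0,0,0,0,0],[0,0,0,0,0,0],[0,0,0,0,0,0]]'
python3 - <<'E'
from h import *
rep()
E
```

```text
time: 17.93
tool_pos: [0.4977, 0.2196, 0.0578]
ee_rot: [-2.442, -1.976, -0.002]
contact_force: [5.9, -3.0, 1.0]
finger_gap: 0.107
t17.93 H [-55.7   1.5   0.3] O [-0.7  1.5  0.3] F [54.3  1.5  0.3] pitch 0.03 yawerr -0.02 roll 0.06
  F st [ 6.4 -1.7  1. ] T st [-0.23 -1.43 -0.02] gap 0.107 tcp [0.4977 0.2196 0.0578]
time: 18.6
tool_pos: [0.4982, 0.2195, 0.0578]
ee_rot: [-2.441, -1.976, -0.001]
contact_force: [5.8, -3.4, 1.5]
finger_gap: 0.11
t18.60 H [-55.1   1.5   0.3] O [-0.1  1.5  0.3] F [54.9  1.5  0.3] pitch 0.00 yawerr -0.01 roll 0.06
  F st [ 6.4 -2.1  1.5] T st [-0.19 -1.3   0.03] gap 0.11 tcp [0.4982 0.2195 0.0578]
```

```bash
python3 -m jog '[[0.0005,-0.0003,0,0,0,0],[0,0,0,0,0,0],[0.0003,-0.0001,0,0,0,0],[0,0,0,0,0,0],[0,0,0,0,0,0],[0,0,0,0,0,0],[0,0,0,0,0,0],[0,0,0,0,0,0]]'
python3 - <<'E'
from h import *
rep()
E
python3 -m jog '[[0.0005,-0.0003,0,0,0,0],[0,0,0,0,0,0],[0.0003,-0.0001,0,0,0,0],[0,0,0,0,0,0],[0,0,0,0,0,0],[0,0,0,0,0,0],[0,0,0,0,0,0],[0,0,0,0,0,0]]'
python3 - <<'E'
from h import *
rep()
E
```

```text
time: 19.27
tool_pos: [0.4986, 0.2194, 0.0577]
ee_rot: [-2.441, -1.976, -0.0]
contact_force: [5.0, -1.7, 1.9]
finger_gap: 0.11
t19.27 H [-54.8   1.5   0.2] O [0.2 1.5 0.2] F [55.2  1.5  0.1] pitch -0.05 yawerr -0.00 roll 0.06
  F st [ 5.3 -0.6  1.9] T st [-0.16 -1.17  0.02] gap 0.11 tcp [0.4986 0.2194 0.0577]
time: 19.93
tool_pos: [0.4985, 0.2194, 0.0575]
ee_rot: [-2.439, -1.976, 0.001]
contact_force: [3.0, -0.1, 5.2]
finger_gap: 0.11
t19.93 H [-54.8   1.5   0.1] O [0.2 1.5 0. ] F [55.2  1.5 -0.1] pitch -0.12 yawerr 0.03 roll 0.05
  F st [3.  0.6 5.2] T st [ 0.06 -0.84 -0.05] gap 0.11 tcp [0.4985 0.2194 0.0575]
```

```bash
python3 -m jog '[[0.0002,0,0.0002,0,0,0],[0,0,0,0,0,0],[0,0,0,0,0,0],[0,0,0,0,0,0],[0,0,0,0,0,0],[0,0,0,0,0,0],[0,0,0,0,0,0],[0,0,0,0,0,0]]' 0.3 50
python3 - <<'E'
from h import *
rep()
c=snap("wrist","w7.png")
g=c["frame"][:,:,::-1].astype(float)
cv2.imwrite("pics/c_j.png",cv2.resize(g[60:420,110:530].astype(np.uint8),None,fx=1.6,fy=1.6,interpolation=cv2.INTER_CUBIC))
E
```

```text
time: 20.6
tool_pos: [0.4984, 0.2188, 0.0572]
ee_rot: [-2.44, -1.976, 0.003]
contact_force: [1.1, -0.1, 1.2]
finger_gap: 0.349
t20.60 H [-54.8   0.8  -0.2] O [ 0.2  0.8 -0.3] F [55.2  0.8 -0.5] pitch -0.17 yawerr 0.01 roll -0.01
  F st [1.1 0.2 1.2] T st [-0.02 -0.05 -0.01] gap 0.349 tcp [0.4984 0.2188 0.0572]
```

View pics/c_j.png

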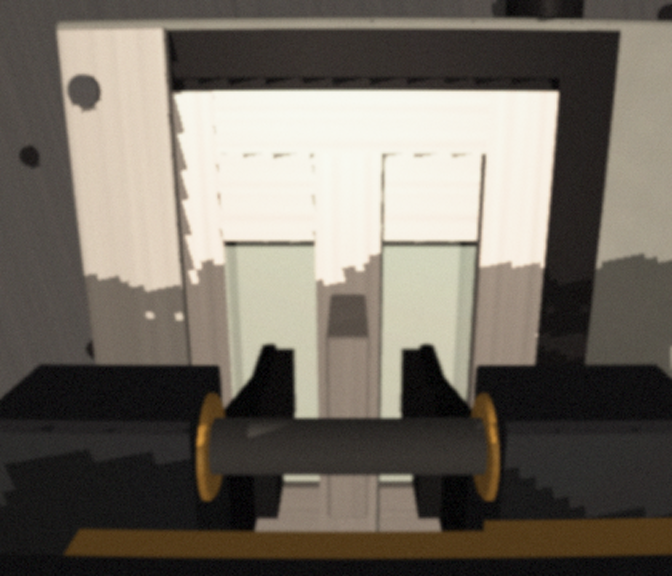

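```bash
python3 -m jog '[[0,0,0.005,0,0,0],[0,0,0.01,0,0,0],[0,0,0.02,0,0,0],[0,0,0.03,0,0,0],[0,0,0.03,0,0,0],[0,0,0.03,0,0,0],[0,0,0.03,0,0,0],[0,0,0,0,0,0]]'
python3 -m jog '[[0,-0.02,0.01,0,0,0],[0,-0.03,0,0,0,0],[0,-0.03,0,0,0,0],[0,-0.03,0,0,0,0],[0,-0.02,0,0,0,0],[0,-0.01,0,0,0,0],[0,0,0,0,0,0],[0,0,0,0,0,0]]'
python3 - <<'E'
from h import *
rep()
c=snap("wrist","w8.png");snap("scene","s8.png");snap("top","t8.png")
E
```

```text
time: 21.32
tool_pos: [0.5016, 0.2212, 0.2195]
ee_rot: [2.44, 1.976, 0.016]
contact_force: [0.8, 0.1, 0.2]
finger_gap: 0.346
time: 21.98
tool_pos: [0.4985, 0.0796, 0.2227]
ee_rot: [-2.439, -1.976, 0.001]
contact_force: [1.1, 0.1, -0.4]
finger_gap: 0.35
t21.98 H [ -25.7 -135.3  165.3] O [  29.2 -135.2  165.2] F [  84.2 -135.2  165.1] pitch -0.13 yawerr 0.01 roll 0.05
  F st [ 1.   0.3 -0.4] T st [ 0.09 -0.14 -0.  ] gap 0.35 tcp [0.4985 0.0796 0.2227]
```

View pics/w8.png

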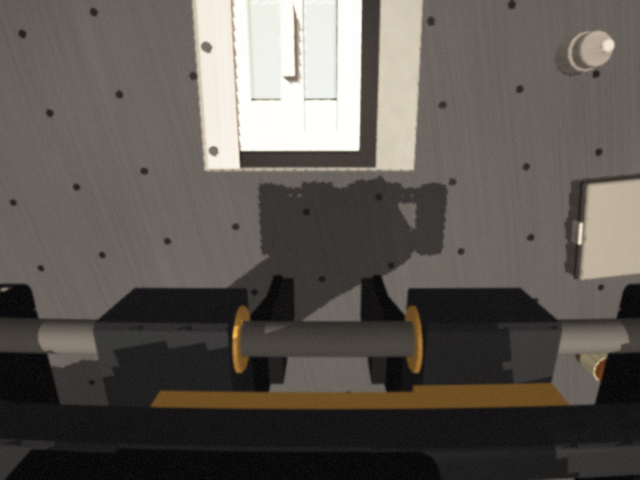

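View pics/s8.png

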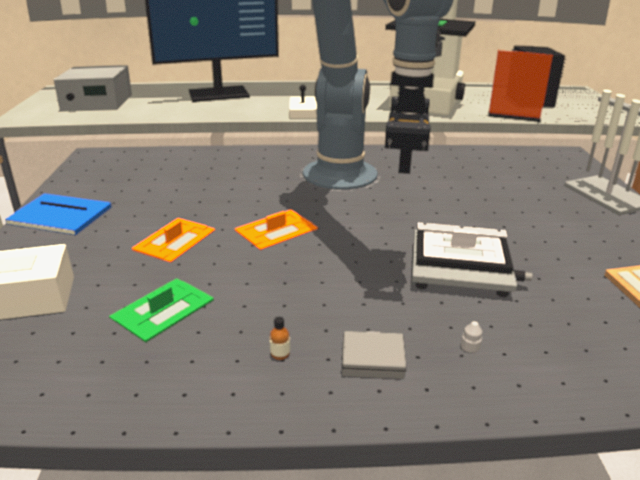

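```bash
python3 - <<'E'
from h import *
c=load("w8")
def z(us,vs): 
    p=pts(c,[(u,v) for u in us for v in vs])[:,2]; return round(float(np.median(p)-.046)*1e3,2), round(float(p.std()*1e3),2)
print("rail lo",z(range(345,354),range(115,148)),"rail hi",z(range(345,354),range(5,40)))
print("frame by lip",z(range(243,249),range(60,140)),"side rail",z(range(260,335),range(133,146)))
print("farwall",z(range(365,374),range(20,148)),"side wall",z(range(250,370),range(157,162)),"lip",z(range(222,236),range(20,140)),"base",z(range(390,408),range(20,150)))
a=c["frame"][0:180,180:440,::-1]; cv2.imwrite("pics/c_k.png",cv2.resize(a,None,fx=3,fy=3,interpolation=cv2.INTER_CUBIC))
E
```

```text
rail lo (6.98, 0.78) rail hi (7.02, 0.79)
frame by lip (5.03, 21.58) side rail (7.1, 18.45)
farwall (7.05, 19.59) side wall (6.85, 19.21) lip (13.77, 13.97) base (-8.97, 17.66)
```

View pics/c_k.png

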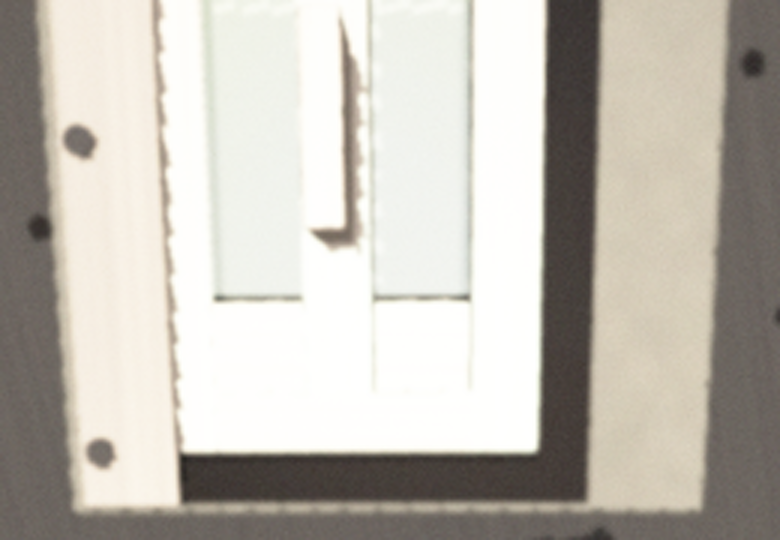

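```bash
python3 -c "
from workcell import manip
print(manip.job_done())"
```

```text
the job is handed in; nothing more can be done
None
```

The aluminium insert is lying flat and home in the recess, released, and the job is handed in at about 22 s of the 67 s allowed.

**What I did:**
- I gripped the insert by its rib and tilted it 13° with the thin edge down.
- I felt for the floor, with a peak net reading of about 6 N, then slid the edge under the lip.
- I met the pusher at about 3.9 N and pressed it back close to its limit, peaking at about 7 N.
- I swung the insert down past the far stop without contact and let it come forward until the stop took the load.
- I then opened the gripper, rose straight up and moved away.

**Last checks:**
- **Level:** the depth image shows the insert's far rail at 7.0 mm along its length and the far-stop wall at 7.05 mm. The tongue side reads 5.0 mm. All of these carry about +1 mm of camera bias, so the insert is level with the wall and down on the floor at the hook side.
- **Position:** the lip covers the hook edge, there is no visible gap at the far stop, and the gripper is clear.
- **Bystanders:** the bottle, slide box and objective look unmoved in the final scene image.

**Disagreements:**
- The cameras differed from each other and from touch by 1–3 mm along the stage's x, so I went by touch there.
- I did not feel a clear hard stop at the pusher's limit. I judged it from the force and position.

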